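# Release the hood pawl and close the sampler

### The arm

A 7-joint arm with a two-finger parallel gripper is mounted at the origin on the work surface. World frame = base frame: x ahead of the robot, y to its left, z up, the work surface at z = 0. Lengths are in m, angles in degrees, forces in N, time in s.
With the tool pointing down it reaches from about 0.425 to 0.875 m from the base axis. Payload 4.7 kg.
Tool frame: the origin (TCP) lies at the very end of the fingers, on their centre line; the grasp point (between the pads) lies 19 mm behind it (env.grasp_offset is the distance from the TCP to the grasp point, in m); z points along the fingers, y is the line along which they close (so a half turn about z gives the same grasp; the last joint's range is limited). The gripper opens to 87 mm and grips with 3 to 60 N. Pads are 19 mm wide; open, the fingers measure 117 mm over their backs; the gripper's body (75 mm by 190 mm) begins 51 mm behind the grasp point.
Start: joints at [76.266, 18.392, -4.016, 83.108, 1.295, 78.541, -3.26], TCP at [0.163, -0.629, 0.223] pointing down, gripper open.
Joint ranges: [-163.93, 163.93], [-17.29, 119.83], [-79.2, 71.16], [3.27, 140.29], [-89.18, 269.18], [5.43, 117.66], [-154.24, 154.24]. Speed limits (degrees/s): [147.25, 147.25, 180, 180, 180, 180, 180].

### API

Orientations are given as [roll, pitch, yaw] about the fixed x, y, z axes, in that order (R = Rz(yaw) Ry(pitch) Rx(roll)).
In Python, from cell import env gives the robot as it stands. The module is installed in compiled form; this text tells all that it offers.
- The arm moves only by the tool drive_tool, never from a script. Its argument "moves" is one flat list of numbers, 5 for each row, row after row: the shift along the tool's x, y, z in units of 40 mm (1.0 is 40 mm), then the turn about the tool's z in units of 10 degrees (1.0 is 10 degrees), then the finger opening in mm, from 0 to 87. A call has 1 to 5 rows; each row is the pose to reach, as a shift and turn from the pose commanded when the call began, along the tool's axes at that moment; what a row does not reach only later rows make up. A row lasts 1/8 s, in which the tool goes at most 62.5 mm and 10.7 degrees, less where a joint would pass 70% of its speed; a pose out of reach is approached as far as the arm can. A call with a gripper value outside its range is refused whole. The fingers move at their own pace and stop on an object; "squeeze" is the grip in N (left out, the last holds). Time passes only in rows, so rows that repeat a pose let the fingers close. It gives the time, the measured TCP pose, the force, the opening and the grip force at its end, in the units of the state.
- env.get_obs(): the state, without advancing time (a new reading comes with each control period).
- env.read_camera(name): name is "side" or "top"; returns (picture, depth): 400x640x3 uint8, red, green, blue; 400x640 float32, m along the optical axis (not along the pixel's ray), 0 where there is no reading.
- env.camera_model(name): a dict with "K" (3x3 intrinsics, pixels), "rvec" (rotation vector, rad) and "tvec" (3), from world to camera coordinates, as OpenCV has them. Camera axes: x right, y down, z forward; pixel columns grow to the right and rows downward; lengths in m; the calibration is good to about 2 mm. A picture is of the moment at which its call begins. camera_model takes no time and is no camera call.
- env.sign_off(): hands the job in; it is judged then, once.
The state is a dict: "time_s": time; "qpos": joint angles; "joint_velocities": joint speeds; "effort": joint torques, N m; "tool_pos": TCP position; "tool_rot": TCP orientation; "force": force on the tool from outside, world axes, zero at the start; "wrist_torque": the same for the moment, N m; "grip_width": finger opening in m; "grasp_force": force on a finger pad.
Only numpy, scipy, OpenCV 4.12 (cv2) and the standard library are available. Lean on these libraries where they do the work, as an engineer would, in place of code of your own. Each camera call takes 0.05 s, during which the arm holds its last target. There are 200 camera calls.

### The job

The hood of the bench sampler is propped open by the ratchet pawl on its side. Take the rod from its rest, put it under the pawl's tab and flick the pawl up and right over until it lies back on its stop (use the rod, keep the fingers off the pawl), then lower the hood until it is fully closed, without slamming it. Leave the pawl thrown back and the rod lying on its rest or on the bench, and do not disturb the other things on the bench.

Things in the scene. Friction and masses are not known exactly. Their poses are not given: they have to be found in the camera images.
- sampler: White fixed sampler: grey base 240 x 300 x 30 mm, open box 180 x 144 mm of capped tubes, rim 128 mm high. Origin on the bench under the middle of the hood's hinge line; z up, y along the hinge line (140 mm high); the hood reaches from it to -x. At y = -120 mm are the pawl and, on the hinge line, a 94 mm ratchet wheel. It is free on their -y side above the base (ends x = +60, y = -160).
- hood (a joint): Hood angle, rad: 0 closed (on its stop, just over the box's rim), up to 1.2 open. Stiff hinge: the hood stays where it is left and takes about 1 to 6 N down at the handle to lower. With the pawl in the wheel it sinks at most one tooth (0.26 rad), then is blocked. It starts between 0.65 and 1.
- hood_handle (a point): Centre of the handle: round black bar, 16 mm diameter, 120 mm long, along the sampler's y, at the free edge of the aluminium-framed clear hood (144 mm wide, 22 mm thick, about 0.45 kg). At hood angle q it lies at x = -145 cos q + 26 sin q, y = 0, z = 140 + 145 sin q + 26 cos q mm in the sampler's frame. Can be pressed down or pinched from above.
- pawl (a joint): Pawl angle, rad: 0 fully down in the wheel (it starts lying on the wheel, 0 to 0.25, arm about level), grows as it is lifted; 1.57 straight up; 2.15 thrown right back on its stop, leaning to the sampler's -x. It swings freely under its own weight (90 g): let go below about 1.5 it falls back into the wheel, beyond about 1.65 it falls onto the stop and stays.
- pawl_pivot (a point): The pawl's pivot at x = -55, y = -120, z = 200 mm in the sampler's frame, axis along y. A 30 mm wide plate behind it (y = -86 to -98 mm) stands 215 mm high; another at x = 0 stands 155 mm high.
- pawl_tab (a point): Point under the middle of the pawl's lifting tab, 113 mm out from the pivot, level with it when the pawl is down. The pawl is a dark steel arm 18 mm wide, 14 mm thick, reaching from the pivot to the sampler's +x, a nose under it 52 mm out; its end is a flat tab 40 mm long (93 to 133 mm out), 24 mm wide, 8 mm thick. Below the tab it is free down to the base, beyond the wheel's rim.
- rod_grip (a point): Grasp point on the axis of the loose rod, a square steel bar 12 x 12 x 200 mm, 0.12 kg, with a black 16 x 16 mm sleeve over 115 mm of one end. The point is on the sleeve, 70 mm from the sleeved end, 130 mm from the bare end; x runs towards the bare end. The rod begins level on its rest, its axis 45 mm above the bench.
- rod: The rod itself; origin at mid-length on its axis (100 mm from either end), x towards the bare end.
- rod_rest: White fixed rest: plate 190 x 50 x 8 mm, two notched uprights 12 mm thick, 85 mm behind (-x) and 60 mm ahead (+x) of its origin; notches 30 mm wide, floors 37 and 39 mm high, ears 55 mm high. Origin on the bench about below the rod's middle, x along the rod. Between the uprights the rod can be grasped from above.
- wash_bottle: Bystander: white plastic bottle, 64 mm across, 170 mm tall, standing; origin at the middle of its foot.
- jar: Bystander: amber glass jar, 70 mm across, 90 mm tall, standing; origin at the middle of its foot.
- tip_box: Bystander: blue plastic box with a white lid, 120 x 85 x 60 mm; origin at the middle of its underside.
Things that resemble listed ones, but are neither listed nor needed, are in the scene too. Leave any yellow look-alike of the rod alone.

How it is judged:
By the outcome, as a careful person would: the job done as asked, in the order asked, and still so for the second after the job is handed in, with the robot touching nothing.
It also fails if it takes over 59 s, if anything falls off the work surface, if the arm or the gripper's body presses on something with over 40 N, if the wrist force passes 120 N, or if a joint passes its speed limit or range.

## Working session

There is one attempt and no reset: what is moved stays moved. The work goes in short steps, Python scripts to look and compute and a tool call to move; the robot and the scene stay as the last step left them, time stands still between calls to the robot, and variables do not carry over. Pictures are saved under pics/ and viewed, at most 10 in all, crops included, and the job is handed in when it is done.

Besides the shell and the picture viewer there is one more tool, called after "Call:" as name(argument=value, ...) on one line, values as JSON. drive_tool: Moves the arm, as the interface text tells. Its arguments: {"type":"object","properties":{"moves":{"type":"array","items":{"type":"number"}},"squeeze":{"type":"number"}},"required":["moves"]}

```bash
mkdir -p pics; cat > h.py <<'E'
import numpy as np, cv2
from cell import env
def cam(n):
    m=env.camera_model(n); R=cv2.Rodrigues(np.array(m["rvec"],float))[0]
    return np.array(m["K"]),R,np.array(m["tvec"],float).ravel()
def grab(n,f):
    p,d=env.read_camera(n); cv2.imwrite(f"pics/{f}.png",p[:,:,::-1]); np.savez(f"{f}.npz",p=p,d=d); return p,d
def cloud(n,d):
    K,R,t=cam(n); v,u=np.mgrid[:d.shape[0],:d.shape[1]]
    X=np.stack([(u-K[0,2])*d/K[0,0],(v-K[1,2])*d/K[1,1],d],-1)
    return (X-t)@R
def ray(n,u,v,z):
    K,R,t=cam(n); c=-R.T@t; r=R.T@np.linalg.inv(K)@[u,v,1]
    return c+r*(z-c[2])/r[2]
def proj(n,P):
    K,R,t=cam(n); q=(np.atleast_2d(P)@R.T+t)@K.T; return q[:,:2]/q[:,2:]
E
python3 - <<'E'
from h import *
for n in("side","top"):
    p,d=grab(n,n+"0"); K,R,t=cam(n); print(n,-R.T@t,R[2],K[0,0],(d>0).mean())
o=env.get_obs(); print({k:np.round(v,3) for k,v in o.items()})
E
```

```text
side [ 0.18082105 -1.38763492  0.93808255] [ 0.23804413  0.83482407 -0.49639073] 459.479212193971 0.9920703125
top [ 0.34365994 -0.07923139  1.17578325] [ 0.21705103  0.01137037 -0.97609404] 364.2143567093416 0.99586328125
{'time_s': np.float64(0.1), 'qpos': array([76.268, 18.435, -4.016, 83.17 ,  1.296, 78.543, -3.258]), 'joint_velocities': array([ 0.163, -0.051,  0.108,  0.008, -0.048,  0.014, -0.013]), 'effort': array([ 0.0000e+00, -4.9257e+01, -4.0600e-01, -3.1340e+01, -6.4000e-02,
        4.0000e-02,  0.0000e+00]), 'tool_pos': array([ 0.163, -0.629,  0.222]), 'tool_rot': array([-1.79898e+02,  6.00000e-03,  1.45440e+01]), 'force': array([-0.861,  0.068, -0.378]), 'wrist_torque': array([ 0.004, -0.016, -0.041]), 'grasp_force': np.float64(0.0), 'grip_width': np.float64(0.087)}
```

View pics/top0.png

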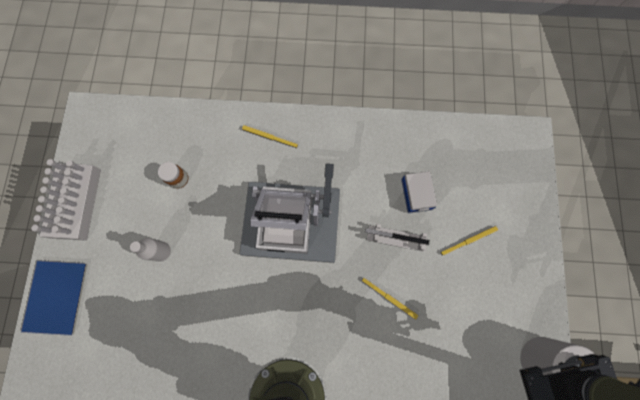

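View pics/side0.png

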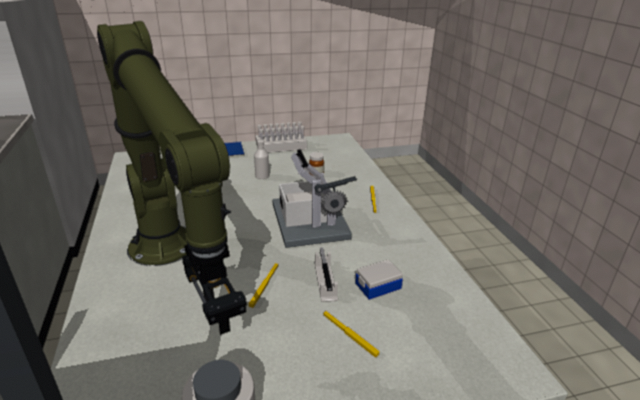

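The top view shows the sampler at about (290,225) with its pawl on the right at (328,185). The rod lies on its rest at (395,236), its black sleeve to the right and its bare end toward the sampler. The yellow look-alikes lie apart from it.

```bash
python3 - <<'E'
from h import *
z=np.load("top0.npz"); p,d=z["p"].astype(int),z["d"]; P=cloud("top",d)
print("bench z",np.median(P[300:330,200:300,2]))
hsv=cv2.cvtColor(z["p"],cv2.COLOR_RGB2HSV)
# base
roi=np.zeros(d.shape,bool); roi[170:275,230:350]=1
m=roi&(abs(P[...,2]-.03)<.006)
q=P[m][:,:2]; print("base",m.sum(),cv2.minAreaRect(q.astype(np.float32)))
# pawl (dark, z .17-.26)
m=roi&(P[...,2]>.17)
for c in np.argwhere(m)[::12]: print(c,np.round(P[c[0],c[1]],3),p[c[0],c[1]].sum()//3,end=" | ")
print()
roi=np.zeros(d.shape,bool); roi[215:258,345:440]=1
m=roi&(P[...,2]>.012)
print("rest",m.sum(),cv2.minAreaRect(P[m][:,:2].astype(np.float32)))
m2=roi&(p.sum(-1)<150)&(P[...,2]>.03); print("sleeve",m2.sum(),cv2.minAreaRect(P[m2][:,:2].astype(np.float32)),np.median(P[m2][:,2]))
E
python3 - <<'E'
import cv2
a=cv2.imread("pics/top0.png"); s=cv2.imread("pics/side0.png")
import numpy as np
A=cv2.resize(a[165:265,235:440],None,fx=3.8,fy=3,interpolation=2)[:,:780]
B=cv2.resize(s[140:310,250:420],None,fx=1.76,fy=1.76)
C=np.zeros((600,800,3),np.uint8); C[:300,:779]=A; C[300:599,:299]=B
cv2.imwrite("pics/crop.png",C)
E
```

```text
bench z -5.00703740522115e-05
base 3076 ((0.5253171920776367, 0.027508273720741272), (0.3001973032951355, 0.23995667695999146), 88.7874984741211)
[170 301] [ 0.344 -0.079  1.176] 155 | [171 326] [ 0.636 -0.078  0.228] 65 | [172 330] [ 0.634 -0.089  0.226] 66 | [174 324] [ 0.629 -0.073  0.221] 105 | [175 326] [ 0.625 -0.079  0.226] 66 | [176 329] [ 0.624 -0.087  0.224] 67 | [177 331] [ 0.621 -0.093  0.223] 69 | [179 326] [ 0.616 -0.079  0.22 ] 69 | [180 330] [ 0.613 -0.09   0.222] 73 | [182 328] [ 0.607 -0.085  0.221] 68 | [184 326] [ 0.602 -0.08   0.219] 69 | [186 316] [ 0.344 -0.079  1.176] 126 | [187 329] [ 0.594 -0.089  0.218] 68 | [189 325] [ 0.588 -0.078  0.218] 68 | [190 329] [ 0.586 -0.089  0.218] 71 | [192 325] [ 0.581 -0.079  0.213] 67 | [193 330] [ 0.578 -0.092  0.216] 64 | [195 327] [ 0.572 -0.084  0.217] 70 | [196 326] [ 0.57  -0.082  0.214] 69 | [197 328] [ 0.567 -0.087  0.214] 69 | [198 328] [ 0.565 -0.088  0.214] 67 | [199 325] [ 0.562 -0.08   0.213] 71 | [200 263] [0.558 0.095 0.172] 104 | [200 307] [ 0.564 -0.029  0.174] 117 | [201 259] [0.55  0.102 0.192] 117 | [201
[... 4846 characters left out ...]
6] [0.477 0.017 0.245] 132 | [226 298] [ 0.479 -0.014  0.247] 133 | [227 266] [0.472 0.069 0.242] 152 | [227 278] [0.474 0.038 0.243] 138 | [227 290] [0.475 0.006 0.244] 133 | [227 302] [ 0.477 -0.025  0.248] 130 | [228 283] [0.472 0.025 0.241] 149 | [228 295] [ 0.474 -0.006  0.241] 136 | [229 289] [0.471 0.009 0.241] 153 | [229 301] [ 0.472 -0.022  0.24 ] 126 | [231 255] [ 0.344 -0.079  1.176] 72 | [255 247] [ 0.344 -0.079  1.176] 99 | 
rest 515 ((0.45857593417167664, -0.22718185186386108), (0.11613087356090546, 0.35622137784957886), 19.78081703186035)
sleeve 128 ((0.48726531863212585, -0.34965041279792786), (0.1099713072180748, 0.013252359814941883), 84.15499877929688) 0.053058597446734565
```

View pics/crop.png

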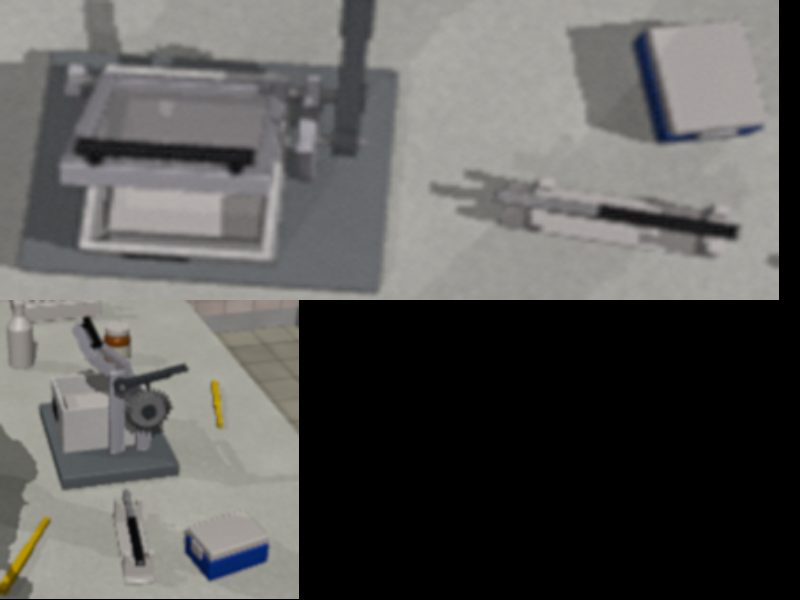

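Sampler: origin ≈ (0.5855, 0.0362), yaw ≈ -1.2°, pawl ≈ 0.16 rad, hood ≈ 0.77 rad. I'll refine the rod and compute the first move.

```bash
cat >> h.py <<'E'
O=np.array([.5855,.0362]); YAW=-1.2
def S(x,y,z):  # sampler mm -> world m
    a=np.radians(YAW); c,s=np.cos(a),np.sin(a)
    return np.array([O[0]+(c*x-s*y)/1000,O[1]+(s*x+c*y)/1000,z/1000])
def to(p,yaw=None,o=None):
    o=o or env.get_obs(); w=np.radians(o["tool_rot"][2]); d=np.array(p)-o["tool_pos"]
    c,s=np.cos(w),np.sin(w)
    u=np.array([c*d[0]+s*d[1],s*d[0]-c*d[1],-d[2]])/.04
    t=0 if yaw is None else -((yaw-o["tool_rot"][2]+180)%360-180)/10
    return np.round(np.r_[u,t],3)
E
python3 - <<'E'
from h import *
z=np.load("top0.npz"); p,d=z["p"].astype(int),z["d"]; P=cloud("top",d)
c=np.array([.4873,-.3497]); a=np.radians(84.15); ax=np.array([np.cos(a),np.sin(a)])
L=(P[...,:2]-c)@ax; W=(P[...,:2]-c)@[-ax[1],ax[0]]
m=(abs(L)<.25)&(abs(W)<.012)&(P[...,2]>.046)&(P[...,2]<.058)
l=L[m];w=W[m]; print("rod ext",np.sort(l)[[0,1,2,3,-4,-3,-2,-1]])
vx,vy,x0,y0=cv2.fitLine(P[m][:,:2].astype(np.float32),cv2.DIST_L2,0,.01,.01).ravel(); print("line",vx,vy,x0,y0,np.degrees(np.arctan2(vy,vx)))
for s in np.arange(-.07,.15,.01):
    k=m&(abs(L-s)<.005); print(round(s,2),k.sum(),np.round(P[k].mean(0),4),int(p[k].mean()))
hsv=cv2.cvtColor(z["p"],cv2.COLOR_RGB2HSV); roi=np.zeros(d.shape,bool); roi[160:220,390:450]=1
m=roi&(abs(P[...,2]-.06)<.006); print("tipbox",cv2.minAreaRect(P[m][:,:2].astype(np.float32)))
g=c+.0125*ax; print(g); print(to([*g,.15],84.15),to([*g,.026],84.15))
E
```

```text
rod ext [-0.0571768  -0.05655457 -0.05559173 -0.05493966  0.14076684  0.14093367
  0.14206204  0.14209031]
line 0.13693218 0.99058044 0.49181706 -0.31367475 82.12963<stdin>:9: RuntimeWarning: Mean of empty slice.
  ret = um.true_divide(
  ret = ret.dtype.type(ret / rcount)
Traceback (most recent call last):
ValueError: cannot convert float NaN to integer
```

```bash
python3 - <<'E'
from h import *
z=np.load("top0.npz"); p,d=z["p"].astype(int),z["d"]; P=cloud("top",d)
a=np.radians(82.1); 
for i in range(4):
    ax=np.array([np.cos(a),np.sin(a)]); c=np.array([.4885,-.3373])
    L=(P[...,:2]-c)@ax; W=(P[...,:2]-c)@[-ax[1],ax[0]]
    m=(L>-.075)&(L<.135)&(abs(W)<.013)&(P[...,2]>.047)&(P[...,2]<.058)
    vx,vy,x0,y0=cv2.fitLine(P[m][:,:2].astype(np.float32),cv2.DIST_L2,0,.01,.01).ravel(); a=np.arctan2(vy,vx); print(np.degrees(a),x0,y0,m.sum(), x0+(-.3373-y0)*vx/vy)
for s in (-.05,-.02,0,.03,.06,.09,.11):
    k=m&(abs(L-s)<.007); print(s,k.sum(),np.round(np.median(P[k],0),4),np.round([W[k].min(),W[k].max()],4))
roi=np.zeros(d.shape,bool); roi[160:220,390:450]=1
m=roi&(abs(P[...,2]-.06)<.006); print("tipbox",cv2.minAreaRect(P[m][:,:2].astype(np.float32)))
A=np.degrees(a);print(to([.4885,-.3373,.15],A),to([.4885,-.3373,.026],A))
E
```

```text
82.06755 0.49188018 -0.31423953 308 0.48866695
82.06755 0.49188018 -0.31423953 308 0.48866695
82.06755 0.49188018 -0.31423953 308 0.48866695
82.06755 0.49188018 -0.31423953 308 0.48866695
-0.05 26 [ 0.4823 -0.3876  0.0527] [-0.0085  0.0072]
-0.02 25 [ 0.4863 -0.3576  0.0517] [-0.0084  0.0072]
0 23 [ 0.4887 -0.3368  0.0521] [-0.0077  0.0069]
0.03 22 [ 0.4933 -0.3084  0.0535] [-0.0084  0.0072]
0.06 19 [ 0.4979 -0.2775  0.0517] [-0.005   0.0053]
0.09 17 [ 0.5024 -0.2494  0.0514] [-0.006   0.0052]
0.11 19 [ 0.5041 -0.2279  0.0515] [-0.006   0.0056]
tipbox ((0.639711856842041, -0.3800521790981293), (0.12091497331857681, 0.08214575797319412), 10.532922744750977)
[ 9.706 -5.008  1.789 -6.752] [ 9.706 -5.008  4.889 -6.752]
```

Call:
drive_tool(moves=[1.3, -0.7, 0.2, -1, 50, 2.7, -1.4, 0.4, -2, 50, 4.1, -2.1, 0.6, -3, 50, 5.5, -2.8, 0.8, -4, 50, 6.9, -3.5, 1, -5, 50], squeeze=50)

```text
time_s: 0.72
tool_pos: [0.3944, -0.4244, 0.1824]
tool_rot: [-180.0, 0.0, 64.9]
force: [-0.1, -0.4, 0.1]
grip_width: 0.0515
grasp_force: 0.0
```

```bash
python3 - <<'E'
from h import *
print(to([.4887,-.3373,.15],82.07))
E
```

```text
[ 2.973  1.209  0.809 -1.721]
```

Call:
drive_tool(moves=[1.4, 0.6, 0.4, -0.9, 50, 2.6, 1.1, 0.7, -1.72, 50, 2.97, 1.21, 0.8, -1.72, 50, 2.97, 1.21, 0.8, -1.72, 50])

```text
time_s: 1.23
tool_pos: [0.4882, -0.3386, 0.1502]
tool_rot: [-179.9, -0.0, 81.8]
force: [-0.1, -1.6, -0.2]
grip_width: 0.0503
grasp_force: 0.0
```

```bash
python3 - <<'E'
from h import *
print(to([.4887,-.3373,.026],82.07))
E
```

```text
[ 0.033  0.008  3.106 -0.025]
```

Call:
drive_tool(moves=[0.03, 0.01, 1.2, -0.02, 50, 0.03, 0.01, 2.4, -0.02, 50, 0.03, 0.01, 3.1, -0.02, 50, 0.03, 0.01, 3.1, -0.02, 50, 0.03, 0.01, 3.1, -0.02, 10])

```text
time_s: 1.85
tool_pos: [0.4887, -0.3404, 0.0284]
tool_rot: [179.9, 0.1, 81.8]
force: [0.7, 0.1, 0.8]
grip_width: 0.0456
grasp_force: 0.0
```

Call:
drive_tool(moves=[0, 0, 0, 0, 10, 0, 0, 0, 0, 10, 0, 0, 0, 0, 10, 0, 0, 0, 0, 10], squeeze=60)

```text
time_s: 2.35
tool_pos: [0.4891, -0.3386, 0.0275]
tool_rot: [179.9, 0.0, 81.9]
force: [-0.3, -0.1, 2.9]
grip_width: 0.0155
grasp_force: 60.0
```

Call:
drive_tool(moves=[0, 0, -0.6, 0, 10, 0, 0, -1.5, 0, 10, 0, 0, -2.5, 0, 10, 0, 0, -3.5, 0, 10, 0, 0, -3.8, 0, 10])

```text
time_s: 2.98
tool_pos: [0.4898, -0.3389, 0.1813]
tool_rot: [179.8, 0.1, 82.0]
force: [-0.6, 0.8, -1.1]
grip_width: 0.0154
grasp_force: 60.0
```

```bash
python3 - <<'E'
from h import *
print(env.get_obs()["grip_width"],S(62,-310,177.5),to(S(62,-310,177.5),88.6))
E
```

```text
0.015429653621547456 [ 0.64099425 -0.27503044  0.1775    ] [ 2.11   3.518  0.095 -0.664]
```

Call:
drive_tool(moves=[0.5, 0.9, 0, -0.2, 10, 1, 1.8, 0, -0.4, 10, 1.5, 2.7, 0.05, -0.6, 10, 2.11, 3.52, 0.1, -0.66, 10, 2.11, 3.52, 0.1, -0.66, 10])

```text
time_s: 3.6
tool_pos: [0.6418, -0.2696, 0.1719]
tool_rot: [-179.9, -0.3, 88.9]
force: [0.2, 1.3, -2.0]
grip_width: 0.0153
grasp_force: 60.0
```

```bash
python3 - <<'E'
from h import *
print(to(S(62,-234,177.5),88.6))
p,d=grab("side","side1"); P=cloud("side",d); 
q,e=grab("top","top1")
K=cv2.resize(p[130:300,240:420],(600,566)); cv2.imwrite("pics/side1c.png",K[:,:,::-1])
# rod in top: line of points z .18-.22 in region between
T=cloud("top",e); m=(abs(T[...,0]-.641)<.03)&(T[...,1]<-.14)&(T[...,1]>-.2)&(T[...,2]>.17)&(T[...,2]<.23)
print(m.sum(), np.round(T[m].mean(0),4), T[m][:,1].max())
m=(abs(T[...,0]-.60)<.05)&(abs(T[...,1]+.085)<.02)&(T[...,2]>.2)&(T[...,2]<.24)
print(np.polyfit(T[m][:,0],T[m][:,2],1), T[m][:,1].min(),T[m][:,1].max())
E
```

```text
[ 1.763 -0.014 -0.139  0.031]
109 [ 0.6398 -0.1705  0.195 ] -0.14079701369391673
[0.16101398 0.1233972 ] -0.09699924206249183 -0.07293990962899495
```

View pics/side1c.png

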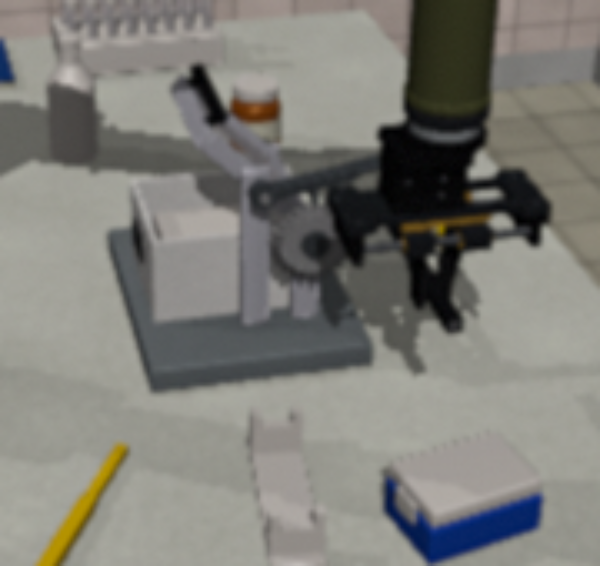

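The side picture shows the rod held level, its tip still short of the pawl tab. The pawl is down at about 0.16 rad and the rest is empty, so I can insert the rod.

Call:
drive_tool(moves=[0.6, 0, -0.05, 0, 10, 1.2, 0, -0.1, 0, 10, 1.76, 0, -0.1, 0, 10, 1.76, 0, -0.1, 0, 10])

```text
time_s: 4.2
tool_pos: [0.6422, -0.2, 0.1796]
tool_rot: [179.9, -0.0, 88.8]
force: [0.3, 0.2, -1.4]
grip_width: 0.0152
grasp_force: 60.0
```

```bash
python3 - <<'E'
from h import *
o=env.get_obs(); print(o["tool_pos"],o["tool_rot"][2],o["force"])
for a in (.16,.35,.6,.85,1.1,1.3,1.5,1.65,1.8,1.95):
    r=113;k=7.5
    x=-55+r*np.cos(a)+k*np.sin(a); z=200+r*np.sin(a)-k*np.cos(a)
    print(a,round(x),round(z),to(S(x,-234,z-17.5),None,o))
E
```

```text
[ 0.64222596 -0.19998458  0.17960827] 88.84724899172998 [ 0.34801972  0.22600956 -1.40474234]
0.16 58 211 [ 0.024 -0.098 -0.337  0.   ]
0.35 54 232 [ 0.024 -0.198 -0.865  0.   ]
0.6 42 258 [ 0.024 -0.479 -1.513  0.   ]
0.85 25 280 [ 0.024 -0.911 -2.071  0.   ]
1.1 3 297 [ 0.025 -1.468 -2.505  0.   ]
1.3 -18 307 [ 0.025 -1.98  -2.744  0.   ]
1.5 -40 312 [ 0.026 -2.53  -2.877  0.   ]
1.65 -56 313 [ 0.026 -2.953 -2.903  0.   ]
1.8 -73 312 [ 0.026 -3.376 -2.866  0.   ]
1.95 -90 308 [ 0.027 -3.788 -2.766  0.   ]
```

Call:
drive_tool(moves=[0, -0.1, -0.35, 0, 10, 0, -0.2, -0.87, 0, 10, 0, -0.48, -1.51, 0, 10, 0, -0.91, -2.07, 0, 10, 0, -0.91, -2.07, 0, 10])

```text
time_s: 4.82
tool_pos: [0.606, -0.2049, 0.2658]
tool_rot: [179.7, 0.2, 88.4]
force: [1.3, 0.0, -1.1]
grip_width: 0.0152
grasp_force: 60.0
```

```bash
python3 - <<'E'
from h import *
p,d=grab("side","side2"); cv2.imwrite("pics/side2c.png",cv2.resize(p[110:270,240:420],(560,498))[:,:,::-1])
o=env.get_obs(); print(o["tool_pos"],o["tool_rot"][2],o["force"])
for a in (1.1,1.3,1.5,1.65,1.8,1.95):
    r=113;k=7.5
    x=-55+r*np.cos(a)+k*np.sin(a); z=200+r*np.sin(a)-k*np.cos(a)
    print(a,round(x),round(z),to(S(x,-234,z-17.5),None,o))
E
```

```text
[ 0.60586935 -0.20450549  0.26384904] 88.435618225703 [ 1.02596469 -0.91455978 -1.86760271]
1.1 3 297 [ 0.152 -0.563 -0.399  0.   ]
1.3 -18 307 [ 0.149 -1.075 -0.638  0.   ]
1.5 -40 312 [ 0.145 -1.624 -0.771  0.   ]
1.65 -56 313 [ 0.143 -2.048 -0.797  0.   ]
1.8 -73 312 [ 0.14 -2.47 -0.76  0.  ]
1.95 -90 308 [ 0.137 -2.883 -0.66   0.   ]
```

View pics/side2c.png

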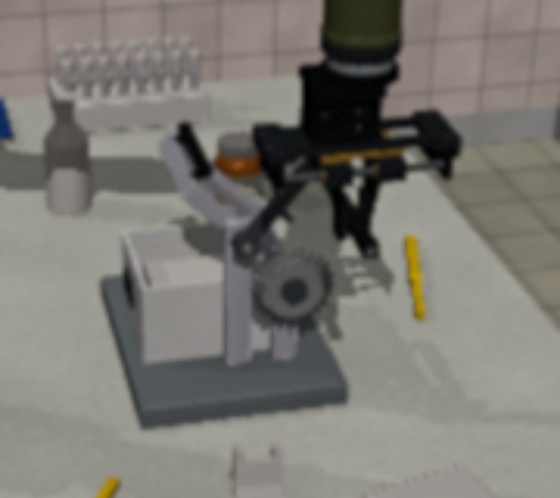

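The pawl arm, from pivot (245,245) to (295,190), is raised to about 0.85 rad on the rod. I'll continue the arc.

Call:
drive_tool(moves=[0.1, -0.5, -0.38, 0, 10, 0.1, -1.07, -0.63, 0, 10, 0.1, -1.62, -0.77, 0, 10, 0.1, -2.05, -0.8, 0, 10, 0.1, -2.48, -0.78, 0, 10])

```text
time_s: 5.5
tool_pos: [0.5058, -0.197, 0.2923]
tool_rot: [-180.0, -0.0, 88.5]
force: [-0.3, 0.2, -0.9]
grip_width: 0.0153
grasp_force: 60.0
```

```bash
python3 - <<'E'
from h import *
o=env.get_obs(); print(o["tool_pos"],o["force"])
p,d=grab("side","side3"); cv2.imwrite("pics/side3c.png",cv2.resize(p[110:270,240:420],(560,498))[:,:,::-1])
for a in (1.8,1.95):
    r=113;k=7.5
    x=-55+r*np.cos(a)+k*np.sin(a); z=200+r*np.sin(a)-k*np.cos(a)
    print(a,round(x),round(z),to(S(x,-234,z-17.5),None,o))
E
```

```text
[ 0.50583813 -0.19699667  0.29228929] [-0.27600464  0.20187747 -0.92565001]
1.8 -73 312 [ 0.021  0.035 -0.049  0.   ]
1.95 -90 308 [ 0.019 -0.378  0.051  0.   ]
```

View pics/side3c.png

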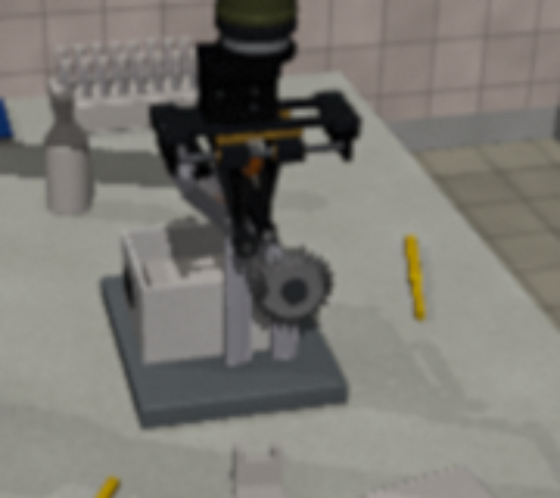

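The pawl has left the +x side and is hidden behind the gripper. I'll withdraw the rod and check.

Call:
drive_tool(moves=[-0.7, 0, 0, 0, 10, -1.8, 0, 0, 0, 10, -3, 0, 0, 0, 10, -3.4, 0, 0.3, 0.2, 10, -3.4, 0, 0.8, 0.5, 10])

```text
time_s: 6.18
tool_pos: [0.5028, -0.3346, 0.2595]
tool_rot: [180.0, -0.0, 83.3]
force: [0.6, 0.9, -1.8]
grip_width: 0.0155
grasp_force: 60.0
```

```bash
python3 - <<'E'
from h import *
print(to([.4891,-.3386,.1],81.9))
p,d=grab("top","top2"); P=cloud("top",d)
m=(abs(P[...,0]-.5)<.16)&(abs(P[...,1]+.084)<.013)&(P[...,2]>.2)
for c in P[m][::8]: print(np.round(c,3),end=" ")
E
```

```text
[-0.139 -0.329  3.988  0.136]
[ 0.344 -0.079  1.176] [ 0.344 -0.079  1.176] [ 0.344 -0.079  1.176] [ 0.344 -0.079  1.176] [ 0.344 -0.079  1.176] [ 0.344 -0.079  1.176] [ 0.344 -0.079  1.176] [ 0.344 -0.079  1.176] [ 0.344 -0.079  1.176] [ 0.344 -0.079  1.176] [ 0.344 -0.079  1.176] [ 0.344 -0.079  1.176] [ 0.344 -0.079  1.176] [ 0.344 -0.079  1.176] [ 0.344 -0.079  1.176] [ 0.344 -0.079  1.176] [ 0.344 -0.079  1.176] [ 0.344 -0.079  1.176] [ 0.344 -0.079  1.176] [ 0.344 -0.079  1.176] [ 0.344 -0.079  1.176] [ 0.344 -0.079  1.176] [ 0.344 -0.079  1.176] [ 0.344 -0.079  1.176] [ 0.344 -0.079  1.176] [ 0.344 -0.079  1.176] [ 0.344 -0.079  1.176] [ 0.344 -0.079  1.176] [ 0.344 -0.079  1.176] [ 0.344 -0.079  1.176] [ 0.344 -0.079  1.176] [ 0.344 -0.079  1.176] [ 0.344 -0.079  1.176] [ 0.344 -0.079  1.176] [ 0.344 -0.079  1.176] [ 0.344 -0.079  1.176] [ 0.344 -0.079  1.176] [ 0.344 -0.079  1.176] [ 0.344 -0.079  1.176] [ 0.344 -0.079  1.176] [ 0.344 -0.079  1.176] [ 0.344 -0.079  1.176] [ 0.344 -0.079  1.176] [ 0.344 -0.079  1.176] [ 0.344 -0.079  1.176] [ 0.344 -0.079  1.176] [ 0.344 -0.0
[... 1863 characters left out ...]
79  1.176] [ 0.344 -0.079  1.176] [ 0.344 -0.079  1.176] [ 0.344 -0.079  1.176] [ 0.344 -0.079  1.176] [ 0.344 -0.079  1.176] [ 0.344 -0.079  1.176] [ 0.344 -0.079  1.176] [ 0.344 -0.079  1.176] [ 0.344 -0.079  1.176] [ 0.344 -0.079  1.176] [ 0.344 -0.079  1.176] [ 0.344 -0.079  1.176] [ 0.344 -0.079  1.176] [ 0.344 -0.079  1.176] [ 0.344 -0.079  1.176] [ 0.344 -0.079  1.176] [ 0.344 -0.079  1.176] [ 0.344 -0.079  1.176] [ 0.344 -0.079  1.176] [ 0.344 -0.079  1.176] [ 0.344 -0.079  1.176] [ 0.344 -0.079  1.176] [ 0.344 -0.079  1.176] [ 0.344 -0.079  1.176] [ 0.344 -0.079  1.176] [ 0.344 -0.079  1.176] [ 0.344 -0.079  1.176] [ 0.344 -0.079  1.176] [ 0.344 -0.079  1.176] [ 0.344 -0.079  1.176]
```

The pawl lies back, with its tip near (0.453, 0.31), about 2.15 rad. Next the rod goes back to its rest.

Call:
drive_tool(moves=[-0.1, -0.3, 1, 0.14, 10, -0.14, -0.33, 2, 0.14, 10, -0.14, -0.33, 3, 0.14, 10, -0.14, -0.33, 3.6, 0.14, 10, -0.14, -0.33, 3.6, 0.14, 10])

```text
time_s: 6.85
tool_pos: [0.488, -0.3349, 0.1144]
tool_rot: [-179.7, -0.2, 82.2]
force: [0.8, 0.3, -0.3]
grip_width: 0.0157
grasp_force: 60.0
```

```bash
python3 - <<'E'
from h import *
print(to([.4891,-.3386,.0275],81.9))
E
```

```text
[-0.088  0.04   2.173  0.033]
```

Call:
drive_tool(moves=[-0.08, 0.03, 0.8, 0.03, 10, -0.08, 0.03, 1.3, 0.03, 10, -0.08, 0.03, 1.3, 0.03, 10, -0.08, 0.03, 1.3, 0.03, 10])

```text
time_s: 7.35
tool_pos: [0.4907, -0.3403, 0.0661]
tool_rot: [179.9, 0.0, 81.9]
force: [0.6, 0.1, -2.1]
grip_width: 0.0151
grasp_force: 60.0
```

```bash
python3 - <<'E'
from h import *
print(to([.4891,-.3386,.0275],81.9))
E
```

```text
[ 0.037 -0.045  0.964 -0.004]
```

Call:
drive_tool(moves=[0.03, -0.04, 0.5, 0, 10, 0.03, -0.04, 0.8, 0, 10, 0.03, -0.04, 0.95, 0, 10, 0.03, -0.04, 0.95, 0, 10])

```text
time_s: 7.85
tool_pos: [0.489, -0.339, 0.0276]
tool_rot: [179.9, 0.0, 81.8]
force: [0.3, -0.1, -0.6]
grip_width: 0.0151
grasp_force: 60.0
```

Call:
drive_tool(moves=[0, 0, 0, 0, 50, 0, 0, 0, 0, 50, 0, 0, 0, 0, 50, 0, 0, 0, 0, 50])

```text
time_s: 8.35
tool_pos: [0.4885, -0.3388, 0.027]
tool_rot: [180.0, 0.0, 81.8]
force: [0.2, -0.1, 0.1]
grip_width: 0.046
grasp_force: 0.0
```

Call:
drive_tool(moves=[0, 0, -0.5, 0, 50, 0, 0, -1.5, 0, 50, 0, 0, -3, 0, 50, 0, 0, -4.5, 0, 20, 0, 0, -6, 0, 0])

```text
time_s: 8.98
tool_pos: [0.4884, -0.3384, 0.2707]
tool_rot: [179.9, 0.1, 81.9]
force: [0.7, -0.4, -0.9]
grip_width: 0.0373
grasp_force: 0.0
```

```bash
python3 - <<'E'
from h import *
o=env.get_obs(); print(o["tool_pos"],o["tool_rot"])
p,d=grab("side","side4"); q,e=grab("top","top4")
C=np.zeros((560,800,3),np.uint8); C[:,:400]=cv2.resize(p[110:320,250:400],(400,560)); C[:300,400:]=cv2.resize(q[165:315,235:435],(400,300))
cv2.imwrite("pics/c4.png",C[:,:,::-1])
T=cloud("top",e); m=(q.sum(-1)<150)&(abs(T[...,2]-.262)<.015)&(abs(T[...,1]-.04)<.08)&(T[...,0]<.55)
r=cv2.minAreaRect(T[m][:,:2].astype(np.float32)); print("handle",r,T[m].mean(0),T[m][:,2].max())
for a in (.77,0): print(to(S(-145*np.cos(a)+26*np.sin(a),0,140+145*np.sin(a)+26*np.cos(a)+30),88.8))
E
```

```text
[ 0.48835431 -0.33840314  0.27068739] [1.79893580e+02 7.10492900e-02 8.18646881e+01]
handle ((0.29001709818840027, 0.035566944628953934), (0.43918177485466003, 0.11476334929466248), 0.7086847424507141) [0.44310002 0.03341527 0.26565037] 0.27309501820511
[ 9.384 -1.149 -0.318 -0.694]
[ 9.206 -2.613  2.022 -0.694]
```

View pics/c4.png

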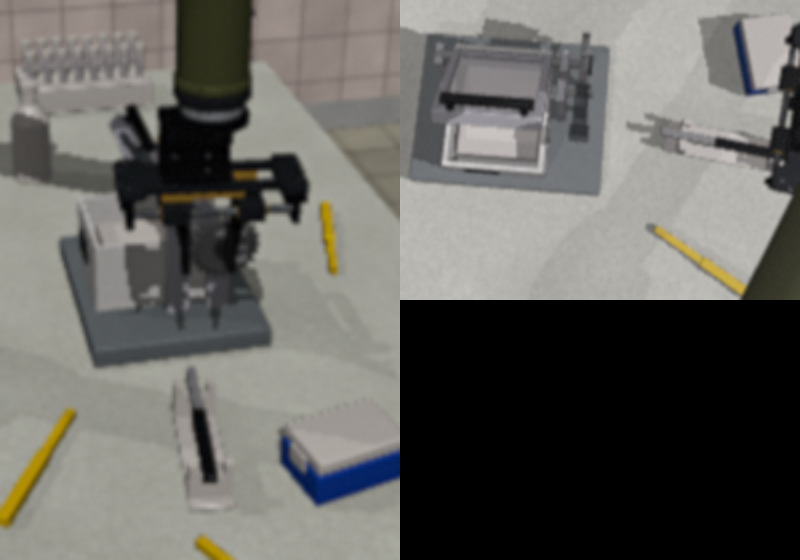

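The rod lies on its rest and the pawl is thrown back (dark shape at (580,125) in the inset). I'll go over the pawl, fingers closed, to the handle.

Call:
drive_tool(moves=[0, 0, -1.3, 0, 0, 0, 0, -2.6, 0, 0, 0.8, -0.1, -3, -0.2, 0, 2.2, -0.3, -3, -0.5, 0, 3.6, -0.5, -3, -0.69, 0])

```text
time_s: 9.7
tool_pos: [0.4887, -0.19, 0.3868]
tool_rot: [-180.0, -0.0, 88.9]
force: [0.4, 1.4, 0.2]
grip_width: 0.0004
grasp_force: 0.0
```

```bash
python3 - <<'E'
from h import *
o=env.get_obs(); print(o["tool_pos"])
for a in (.77,): print(to(S(-145*np.cos(a)+26*np.sin(a),0,140+145*np.sin(a)+26*np.cos(a)+30),88.8))
E
```

```text
[ 0.48866127 -0.18998708  0.38675876]
[5.704 0.163 2.429 0.011]
```

Call:
drive_tool(moves=[1.4, 0.05, 0, 0, 0, 2.9, 0.1, 0, 0, 0, 4.4, 0.16, 0, 0, 0, 5.7, 0.16, 0, 0, 0, 5.7, 0.16, 1, 0, 0])

```text
time_s: 10.32
tool_pos: [0.5004, 0.0425, 0.349]
tool_rot: [179.7, -0.0, 89.4]
force: [0.2, -1.1, -1.0]
grip_width: 0.0003
grasp_force: 0.0
```

```bash
python3 - <<'E'
from h import *
o=env.get_obs(); print(o["tool_pos"])
for a in (.77,.6): print(to(S(-145*np.cos(a)+26*np.sin(a),0,140+145*np.sin(a)+26*np.cos(a)+8),88.8))
z=np.load("top4.npz");q=z["p"].astype(int);T=cloud("top",z["d"]); m=(q.sum(-1)<150)&(abs(T[...,2]-.262)<.012)&(abs(T[...,1]-.04)<.08)&(abs(T[...,0]-.5)<.03)
print(cv2.minAreaRect(T[m][:,:2].astype(np.float32)),T[m].mean(0),np.percentile(T[m][:,2],90))
E
```

```text
[0.50044527 0.04246872 0.34899698]
[-0.112 -0.022  2.035  0.064]
[-0.107 -0.497  2.442  0.064]
((0.49718430638313293, 0.038197003304958344), (0.1151454970240593, 0.019095372408628464), 87.50546264648438) [0.49966937 0.03946765 0.2668377 ] 0.26960582438895875
```

Call:
drive_tool(moves=[-0.1, -0.03, 0.9, 0, 0, -0.1, -0.03, 1.7, 0, 0, -0.1, -0.03, 1.85, 0, 0, -0.1, -0.03, 1.85, 0, 0])

```text
time_s: 10.82
tool_pos: [0.4989, 0.0312, 0.2733]
tool_rot: [180.0, 0.0, 88.8]
force: [0.3, -0.7, 0.6]
grip_width: 0.0007
grasp_force: 0.0
```

```bash
python3 - <<'E'
from h import *
o=env.get_obs(); print(o["tool_pos"],o["force"])
for a in (.77,.7,.63,.56,.49,.42,.35,.28,.21,.14,.07,0): print(a,to(S(-145*np.cos(a)+26*np.sin(a),0,140+145*np.sin(a)+26*np.cos(a)+8),88.8))
E
```

```text
[0.49886785 0.03120493 0.27334447] [ 0.32972289 -0.70456635  0.64525739]
0.77 [0.17  0.013 0.143 0.   ]
0.7 [ 0.17  -0.191  0.301  0.   ]
0.63 [ 0.17  -0.383  0.473  0.   ]
0.56 [ 0.17  -0.563  0.657  0.   ]
0.49 [ 0.17  -0.73   0.854  0.   ]
0.42 [ 0.17  -0.882  1.062  0.   ]
0.35 [ 0.17 -1.02  1.28  0.  ]
0.28 [ 0.17  -1.141  1.507  0.   ]
0.21 [ 0.17  -1.247  1.742  0.   ]
0.14 [ 0.17  -1.336  1.984  0.   ]
0.07 [ 0.17  -1.408  2.232  0.   ]
0 [ 0.17  -1.462  2.484  0.   ]
```

Call:
drive_tool(moves=[0.17, 0, 0.15, 0, 0, 0.17, -0.1, 0.23, 0, 0, 0.17, -0.19, 0.3, 0, 0, 0.17, -0.29, 0.39, 0, 0, 0.17, -0.38, 0.47, 0, 0])

```text
time_s: 11.45
tool_pos: [0.4844, 0.0383, 0.2559]
tool_rot: [179.9, 0.0, 88.8]
force: [-2.9, -0.0, 7.2]
grip_width: 0.0005
grasp_force: 3.4
```

```bash
python3 - <<'E'
from h import *
o=env.get_obs(); print(o["tool_pos"],o["force"])
for a in (.63,.56,.49,.42,.35,.28,.21,.14,.07,0): print(a,to(S(-145*np.cos(a)+26*np.sin(a),0,140+145*np.sin(a)+26*np.cos(a)+8),88.8))
p,d=grab("side","side5"); cv2.imwrite("pics/side5c.png",cv2.resize(p[90:260,230:420],(600,537))[:,:,::-1])
E
```

```text
[0.48441103 0.03827762 0.25586672] [-2.92896699e+00 -1.58049659e-03  7.15827353e+00]
0.63 [ 0.001 -0.018  0.036 -0.003]
0.56 [ 0.001 -0.198  0.22  -0.003]
0.49 [ 0.001 -0.365  0.417 -0.003]
0.42 [ 0.001 -0.517  0.625 -0.003]
0.35 [ 0.001 -0.655  0.843 -0.003]
0.28 [ 1.00e-03 -7.76e-01  1.07e+00 -3.00e-03]
0.21 [ 1.000e-03 -8.820e-01  1.305e+00 -3.000e-03]
0.14 [ 1.000e-03 -9.710e-01  1.547e+00 -3.000e-03]
0.07 [ 0.    -1.043  1.795 -0.003]
0 [ 0.    -1.097  2.047 -0.003]
```

View pics/side5c.png

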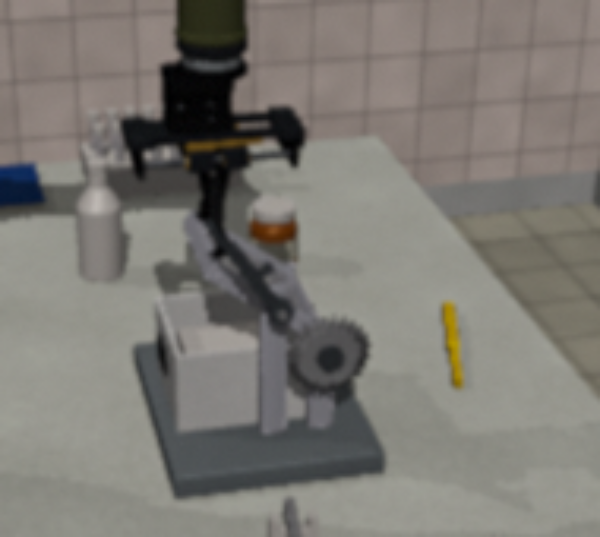

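The fingers press on the handle at (210,215) with about 7 N and the hood is moving. The pawl is still back. Continuing down the arc.

Call:
drive_tool(moves=[0, -0.1, 0.13, 0, 0, 0, -0.2, 0.23, 0, 0, 0, -0.28, 0.33, 0, 0, 0, -0.37, 0.43, 0, 0, 0, -0.44, 0.53, 0, 0])

```text
time_s: 12.12
tool_pos: [0.4659, 0.0389, 0.2342]
tool_rot: [-180.0, 0.0, 88.8]
force: [-5.0, 0.7, 5.7]
grip_width: 0.0005
grasp_force: 3.0
```

```bash
python3 - <<'E'
from h import *
o=env.get_obs(); print(o["tool_pos"],o["force"])
for a in (.49,.42,.35,.28,.21,.14,.07,0): print(a,to(S(-145*np.cos(a)+26*np.sin(a),0,140+145*np.sin(a)+26*np.cos(a)+8)))
E
```

```text
[0.46585502 0.03890317 0.23420558] [-5.02839433  0.66180552  5.70427253]
0.49 [-0.005  0.099 -0.124  0.   ]
0.42 [-0.005 -0.053  0.084  0.   ]
0.35 [-0.005 -0.19   0.302  0.   ]
0.28 [-0.005 -0.312  0.529  0.   ]
0.21 [-0.005 -0.418  0.764  0.   ]
0.14 [-0.005 -0.507  1.006  0.   ]
0.07 [-0.005 -0.579  1.253  0.   ]
0 [-0.005 -0.633  1.505  0.   ]
```

Call:
drive_tool(moves=[0, -0.07, 0.12, 0, 0, 0, -0.14, 0.23, 0, 0, 0, -0.21, 0.34, 0, 0, 0, -0.27, 0.45, 0, 0, 0, -0.33, 0.56, 0, 0])

```text
time_s: 12.75
tool_pos: [0.4534, 0.0388, 0.2103]
tool_rot: [180.0, -0.0, 88.8]
force: [-1.4, 1.0, 2.9]
grip_width: 0.0004
grasp_force: 1.6
```

```bash
python3 - <<'E'
from h import *
o=env.get_obs(); print(o["tool_pos"],o["force"])
for a in (.28,.21,.14,.07,0): print(a,to(S(-145*np.cos(a)+26*np.sin(a),0,140+145*np.sin(a)+26*np.cos(a)+8)))
E
```

```text
[0.45338855 0.03880199 0.21030944] [-1.36093523  0.95248327  2.94024518]
0.28 [ 0.004 -0.001 -0.069  0.   ]
0.21 [ 0.004 -0.106  0.166  0.   ]
0.14 [ 0.004 -0.195  0.408  0.   ]
0.07 [ 0.004 -0.267  0.656  0.   ]
0 [ 0.004 -0.322  0.908  0.   ]
```

Call:
drive_tool(moves=[0, -0.06, 0.12, 0, 0, 0, -0.11, 0.24, 0, 0, 0, -0.16, 0.36, 0, 0, 0, -0.2, 0.47, 0, 0, 0, -0.24, 0.57, 0, 0])

```text
time_s: 13.38
tool_pos: [0.4439, 0.0385, 0.1874]
tool_rot: [180.0, 0.0, 88.7]
force: [0.3, 1.3, 1.6]
grip_width: 0.0007
grasp_force: 0.9
```

```bash
python3 - <<'E'
from h import *
o=env.get_obs(); print(o["tool_pos"],o["force"])
for a in (.07,0): print(a,to(S(-145*np.cos(a)+26*np.sin(a),0,140+145*np.sin(a)+26*np.cos(a)+8)))
E
```

```text
[0.44389684 0.03845678 0.18738595] [0.25234363 1.31623368 1.56098116]
0.07 [ 0.018 -0.03   0.083  0.   ]
0 [ 0.018 -0.085  0.335  0.   ]
```

Call:
drive_tool(moves=[0, -0.02, 0.06, 0, 0, 0, -0.04, 0.12, 0, 0, 0, -0.05, 0.18, 0, 0, 0, -0.06, 0.24, 0, 0, 0, -0.08, 0.29, 0, 0])

```text
time_s: 14.0
tool_pos: [0.4405, 0.0384, 0.1759]
tool_rot: [180.0, 0.0, 88.7]
force: [1.3, 0.6, 2.7]
grip_width: 0.0005
grasp_force: 0.9
```

Call:
drive_tool(moves=[0, 0, 0.03, 0, 0, 0, 0, 0.06, 0, 0, 0, 0, 0.09, 0, 0, 0, 0, 0.09, 0, 0])

```text
time_s: 14.5
tool_pos: [0.4403, 0.0384, 0.1741]
tool_rot: [-180.0, 0.1, 88.7]
force: [-5.7, -0.6, 14.0]
grip_width: 0.0004
grasp_force: 7.1
```

Call:
drive_tool(moves=[0, 0, 0.03, 0, 0, 0, 0, 0.03, 0, 0])

```text
time_s: 14.75
tool_pos: [0.4404, 0.0385, 0.1739]
tool_rot: [-180.0, 0.1, 88.7]
force: [-8.7, 0.4, 21.5]
grip_width: 0.0003
grasp_force: 10.7
```

Call:
drive_tool(moves=[0, 0, -0.1, 0, 0, 0, 0, -0.6, 0, 0, 0, 0, -1.8, 0, 0, 0, 0, -3.2, 0, 0, 0, 0, -4.6, 0, 0])

```text
time_s: 15.38
tool_pos: [0.4401, 0.0384, 0.3565]
tool_rot: [-180.0, 0.0, 88.7]
force: [0.5, 0.8, 0.6]
grip_width: 0.0004
grasp_force: 0.0
```

Call:
drive_tool(moves=[0, 0, -0.8, 0, 0, -1.3, 0, -0.8, 0, 0, -2.7, 0, -0.8, 0, 0, -4.1, 0, -0.8, 0, 0, -5.5, 0, -0.8, 0, 0])

```text
time_s: 16.0
tool_pos: [0.4353, -0.1833, 0.3868]
tool_rot: [-180.0, 0.0, 88.7]
force: [-0.1, -0.0, 0.4]
grip_width: -0.0
grasp_force: 0.0
```

Call:
drive_tool(moves=[-1.4, 0, 0, 0, 0, -2.8, 0, 0, 0, 0, -3.8, 0, 0, 0, 0, -3.8, 0, 0, 0, 0])

```text
time_s: 16.5
tool_pos: [0.4306, -0.3372, 0.3851]
tool_rot: [-179.8, -0.1, 88.4]
force: [-0.3, 0.7, -0.0]
grip_width: 0.001
grasp_force: 0.0
```

```bash
python3 - <<'E'
from h import *
p,d=grab("side","side6"); q,e=grab("top","top6")
C=np.zeros((560,800,3),np.uint8); C[:,:400]=cv2.resize(p[110:320,250:400],(400,560)); C[:300,400:]=cv2.resize(q[165:315,235:435],(400,300))
cv2.imwrite("pics/c6.png",C[:,:,::-1])
T=cloud("top",e); m=(q.astype(int).sum(-1)<150)&(T[...,2]>.15)&(T[...,2]<.2)&(abs(T[...,1]-.04)<.07)&(abs(T[...,0]-.44)<.03)
print("handle",T[m].mean(0),np.percentile(T[m][:,2],90),S(-145,0,174))
m=(abs(T[...,0]-.5)<.16)&(abs(T[...,1]+.084)<.013)&(T[...,2]>.29)&(T[...,2]<.4); print("pawl",m.sum(),T[m].mean(0))
o=env.get_obs(); print(o["time_s"],o["tool_pos"])
E
```

```text
handle [0.44047087 0.03940925 0.17299544] 0.175378783100532 [0.4405318  0.03923665 0.174     ]
pawl 62 [ 0.45920681 -0.08176511  0.303865  ]
16.6 [ 0.43235523 -0.33305076  0.38640783]
```

View pics/c6.png

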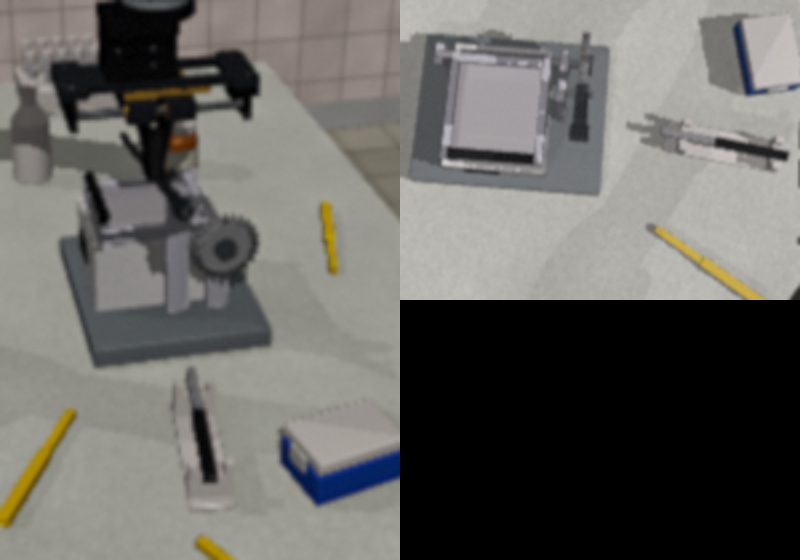

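The hood is closed, its handle measured at the q = 0 position. The pawl is thrown back, the rod is on its rest, and nothing else has moved.

```bash
python3 -c "
from cell import env
print(env.sign_off())"
```

```text
the job is handed in; nothing more can be done
None
```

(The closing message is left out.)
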